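# Show the new rim piece of a core box to the inspection camera

### The arm

A 6-joint arm with a two-finger parallel gripper is mounted at the origin on the work surface. World frame = base frame: x ahead of the robot, y to its left, z up, the work surface at z = 0. Lengths are in m, angles in rad, forces in N, time in s.
With the tool pointing down it reaches from about 0.35 to 0.975 m from the base axis. Payload 4.9 kg.
Tool frame: the origin (TCP) lies on the front face of the gripper's body, between the roots of the fingers; the fingertips stand 73 mm ahead of it and the grasp point (between the pads) lies 54 mm ahead of it; z points along the fingers, y is the line along which they close (so a half turn about z gives the same grasp; the last joint's range is limited). The gripper opens to 85 mm and grips with 20 to 120 N. Pads are 22 mm wide; open, the fingers measure 114 mm over their backs; the gripper's body (76 mm by 85 mm) begins 54 mm behind the grasp point. The pads swing forward as they close: fully open they stand 13 mm farther back than shut.
Start: joints at [1.132, 0.053, 1.613, -0, 1.476, -0.119], TCP at [0.196, 0.593, 0.304] pointing down, gripper open.
Joint ranges: [-3.01, 3.01], [-1.01, 2.22], [0.06, 2.58], [-1.02, 4.17], [0.09, 2.62], [-3.14, 3.14]. Speed limits (rad/s): [2.57, 2.57, 3.14, 3.14, 3.14, 3.14].

### API

Orientations are given as a rotation vector (axis times angle).
In Python, from station import status, imaging, order gives the robot as it stands.
- The arm moves only by the tool arm_command, never from a script. Its argument "increments" is a list of rows, each an object with "slide": the shift along the tool's x, y, z in m, a list of three; "spin": the turn about the tool's z in degrees; "gripper": the opening, from -1 (shut) to 1 (fully open). In form: [{"slide": [x, y, z], "spin": spin, "gripper": gripper}, ...]. A call has 1 to 8 rows; each row is the pose to reach, as a shift and turn from the pose commanded when the call began, along the tool's axes at that moment; what a row does not reach only later rows make up. A row lasts 1/12 s, in which the tool goes at most 41.7 mm and 7.16 degrees, less where a joint would pass 70% of its speed; a pose out of reach is approached as far as the arm can. A call with a gripper value outside its range is refused whole. The fingers move at their own pace and stop on an object; "newtons" is the grip in N (left out, the last holds). Time passes only in rows, so rows that repeat a pose let the fingers close. It gives the time, the measured TCP pose, the force, the opening and the grip force at its end, in the units of the state.
- status.get_obs(): the state, without advancing time (a new reading comes with each control period).
- imaging.get_image(name): name is "side" or "top"; returns a dict with "frame" (384x512x3 uint8, red, green, blue), "vfov" (degrees; the focal length in pixels is half the picture's height over the tangent of half this angle, whatever the lens; pixels are square), "cx", "cy" (the principal point, pixels), "k1" (the pictures are not rectified: a ray, as slopes to the right and down, at radius r is drawn at 1 + k1 r^2 times it, then the intrinsics apply), "view" (4x4, takes a point from world to camera coordinates). Camera axes: x right, y up, looking along -z (the intrinsics and any distortion apply to the point x, -y, -z); pixel columns grow to the right and rows downward; lengths in m; the calibration is good to about 2 mm. A picture is of the moment at which its call begins. There is no depth.
- order.finish_job(): hands the job in; it is judged then, once.
The state is a dict: "t": time; "q": joint angles; "dq": joint speeds; "effort": joint torques, N m; "tool_pos": TCP position; "tool_rot": TCP orientation; "contact_force": force on the tool from outside, world axes, zero at the start; "wrist_torque": the same for the moment, N m; "opening": finger opening in m; "grip_force": force on a finger pad.
Only numpy, scipy, OpenCV 4.12 (cv2) and the standard library are available. Lean on these libraries where they do the work, as an engineer would, in place of code of your own. Each camera call takes 0.05 s, during which the arm holds its last target. There are 200 camera calls.

### The job

A new piece for the rim of the round wooden core box sits dry in its gap, with a rasp left lying across it: lift the rasp off and lay it on the bench clear of the box, without dropping it. Then take the new rim piece out and hold it up to the inspection camera so that its lap joint can be checked before gluing: level and right side up, the lapped end centred in front of the lens, facing it squarely, with the tip of the lap 120 mm from the lens. Finish while holding it still there in the gripper; do not touch the camera or its stand, do not shove the core box out of its place or drop the piece, and leave the spray can, the glue bottle and the pencil where they are.

Things in the scene. Friction and masses are not known exactly. Their poses are not given: they have to be found in the camera images.
- core_box: The work: open round box of light wood, loose on the bench, 220 mm wide, 62 mm high, 0.95 kg, empty. Origin: centre of its underside, z up. Wall radii 92 to 110 mm up to z = 40 mm; on it the rim, radii 88 to 110, z = 40 to 62, with a gap on the box's +y side that rim_piece fills. Close to +x an outlet block, 62 mm high and 84 wide, reaches 166 mm from the centre.
- rim_piece: New piece of the rim, loose in its gap, top flush with it: wooden arc 88 mm long, 28 wide (3 mm proud inside and outside), 22 high, 40 g, ends cut square, 2 mm play at each end; lifts straight up. Origin: underside, middle of length and width (40 mm above the bench); grip it there across y. x: along it to the lapped end, the end nearer the outlet block; y: away from the box's centre; z up.
- lap_end (a point): Centre of the end face of rim_piece's lap, at x = 44, y = -10.6, z = 16.5 mm in its frame, same axes; the face looks along +x. The lap is a tongue of the upper half only (x = 26 to 44, z = 11 to 22 mm), lying on a lower tongue of the rim. The other end, x = -44 mm, is plain.
- rasp: Half-round rasp, steel with wooden handle, 380 mm, 0.3 kg, flat side down across the rim and rim_piece, handle out beyond rim_piece. Origin: balance point, on the blade's underside (62 mm above the bench); grip there across y. x: to the tip. Blade x = -85 to 165 mm, 24 wide (13 at the tip), 7 thick; handle x = -85 to -215, up to 28 thick, reaching 10.5 mm below the blade's underside.
- stand: Stand of the inspection camera, fixed on the bench: a steel base plate 140 x 110 x 14 mm and a round column 25 mm thick, 352 mm high. Origin: the column's foot. The camera on it looks along the stand's -x.
- lens (a point): Centre of the front glass of the inspection camera (light metal housing, black lens, black ring light 66 mm wide) on the stand's column, 120 mm from the column's axis. It looks level along -x of this frame, z up. Its height is set differently each time, 170 to 250 mm, and stays.
- focus (a point): The point on the lens's axis 120 mm in front of the glass, where the tip of the lap is to be; same axes as the lens: +x points back to the lens, z up.
- spray_can: Bystander: upright aerosol can, white and grey, 52 mm wide, 139 mm high. Origin: centre of its underside.
- glue_bottle: Bystander: upright small white glue bottle, 38 mm wide, 102 mm high. Origin: centre of its underside.
- pencil: Bystander: flat carpenter's pencil lying on the bench, 180 x 14 x 8 mm. Origin: about the middle of its underside, point towards x.

How it is judged:
By the outcome, as a careful person would: the job done as asked, in the order asked, and still so for the second after the job is handed in, while the arm keeps its last pose, push and grip.
It also fails if it takes over 64 s, if anything falls off the work surface, if the arm or the gripper's body presses on something with over 40 N, if the wrist force passes 120 N, or if a joint passes its speed limit or range.

## Working session

There is one attempt and no reset: what is moved stays moved. The work goes in short steps, Python scripts to look and compute and a tool call to move; the robot and the scene stay as the last step left them, time stands still between calls to the robot, and variables do not carry over. Pictures are saved under pics/ and viewed, at most 10 in all, crops included, and the job is handed in when it is done.

Besides the shell and the picture viewer there is one more tool, called after ">>>" by a JSON object that holds its "api" and its "payload". arm_command: Moves the arm, as the interface text tells. Its arguments: {"type":"object","properties":{"increments":{"type":"array","items":{"type":"object","properties":{"slide":{"type":"array","items":{"type":"number"}},"spin":{"type":"number"},"gripper":{"type":"number"}}}},"newtons":{"type":"number"}},"required":["increments"]}

```bash
mkdir -p pics; ls; cat > h.py <<'E'
import numpy as np, cv2
from station import status, imaging, order
from scipy.spatial.transform import Rotation as R
def grab(n):
    d=imaging.get_image(n); np.savez(f'pics/{n}.npz',**d); return d
def K(d):
    f=d['frame'].shape[0]/2/np.tan(np.radians(d['vfov'])/2)
    return np.array([[f,0,d['cx']],[0,f,d['cy']],[0,0,1.]]), np.array([d['k1'],0,0,0,0.])
def load(n): return {k:(v if v.ndim else v.item()) for k,v in np.load(f'pics/{n}.npz').items()}
def ray(d,p):
    k,D=K(d); u=cv2.undistortPoints(np.array([[p]],float),k,D)[0,0]
    V=np.array(d['view']); r=V[:3,:3].T@np.array([u[0],-u[1],-1]); o=-V[:3,:3].T@V[:3,3]; return o,r/np.linalg.norm(r)
def atz(d,p,z):
    o,r=ray(d,p); return o+r*(z-o[2])/r[2]
def tri(d1,p1,d2,p2):
    o1,r1=ray(d1,p1);o2,r2=ray(d2,p2)
    t=np.linalg.lstsq(np.c_[r1,-r2],o2-o1,rcond=None)[0]
    a=o1+t[0]*r1;b=o2+t[1]*r2; return (a+b)/2,np.linalg.norm(a-b)
def proj(d,P):
    k,D=K(d);V=np.array(d['view']);c=(V[:3,:3]@np.atleast_2d(P).T).T+V[:3,3]
    return cv2.projectPoints(c*[1,-1,-1.],np.zeros(3),np.zeros(3),k,D)[0][:,0]
E
python3 - <<'E'
from h import *
for n in('side','top'):
    d=grab(n); cv2.imwrite(f'pics/{n}0.png',cv2.resize(d['frame'][...,::-1],(800,600),interpolation=cv2.INTER_CUBIC))
    V=d['view'];print(n,d['vfov'],d['cx'],d['cy'],d['k1'],-V[:3,:3].T@V[:3,3],-V[2,:3])
o=status.get_obs();print(o); print(R.from_rotvec(o['tool_rot']).as_matrix().round(3))
E
```

```text
pics
side 54.451369912365784 260.92192828350636 188.00859237207604 0.02592442091858761 [0.11527548 0.33263918 0.86948723] [ 0.44609824 -0.48850013 -0.74990932]
top 52.2408041764617 255.1456606029775 195.56473208761284 -0.11963618628864864 [ 0.55171044 -0.15890312  1.03823247] [ 0.05041917  0.0366925  -0.99805389]
{'t': 0.1, 'q': array([ 1.13199408e+00,  5.32792002e-02,  1.61415732e+00, -2.46040696e-05,
        1.47603073e+00, -1.19003511e-01]), 'dq': array([-0.00077904,  0.00035868, -0.00326327, -0.0001582 , -0.00395643,
       -0.00080881]), 'effort': array([-7.94864854e-05, -3.94905138e+01, -3.71362209e+01, -1.46992825e-04,
        3.93023685e-03,  1.54799949e-05]), 'tool_pos': array([0.19630399, 0.59291058, 0.30279269]), 'tool_rot': array([-5.00118527e-01, -3.10102940e+00,  2.84097971e-03]), 'contact_force': array([-0.34881335,  0.11608246,  0.22126167]), 'wrist_torque': array([ 0.01419968, -0.00035656,  0.03545186]), 'grip_force': 0.0, 'opening': 0.08553763390656706}
[[-0.949  0.314 -0.001]
 [ 0.314  0.949 -0.002]
 [ 0.    -0.002 -1.   ]]
```

View pics/side0.png

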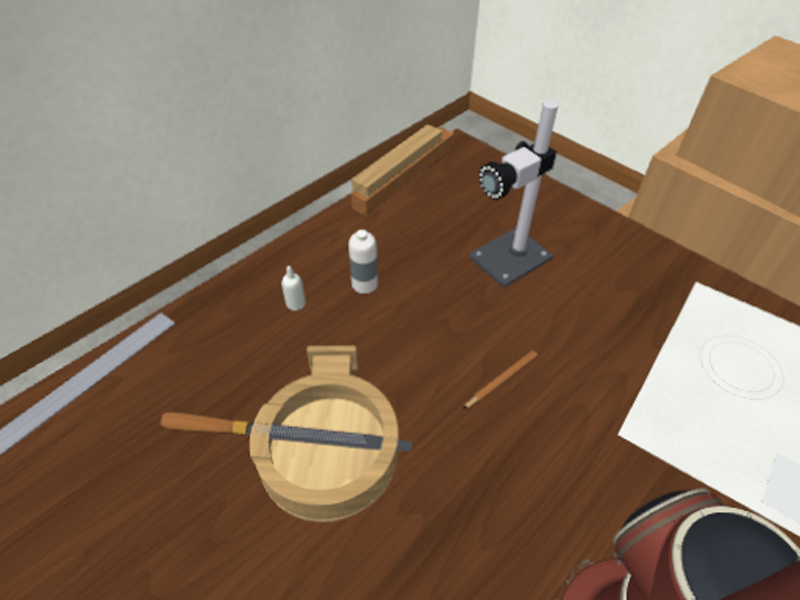

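View pics/top0.png

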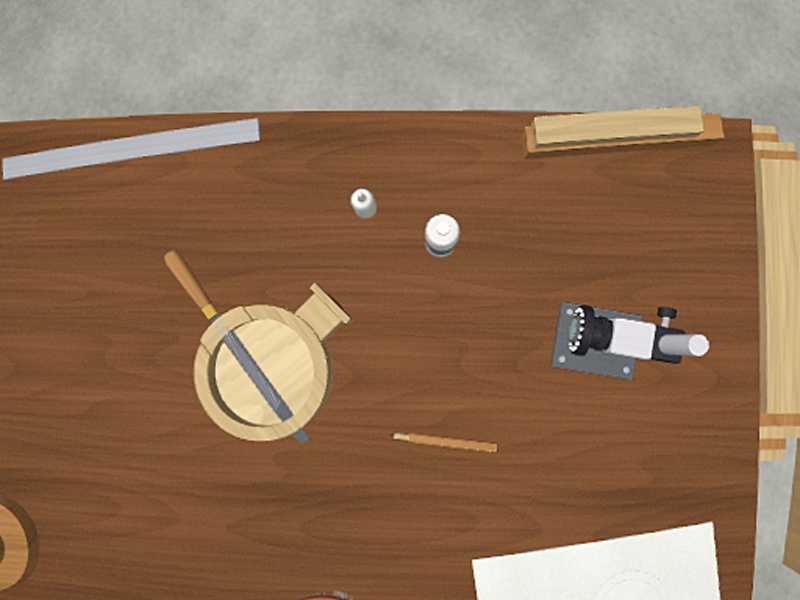

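Both views show the box with the rasp lying across it, handle at upper left. The camera stand is on the right, and the can, bottle and pencil stand clear. I'll zoom in to pick pixels.

```bash
python3 - <<'E'
from h import *
def crop(n,x,y,w,h,s):
    d=load(n);c=d['frame'][y:y+h,x:x+w,::-1]
    c=cv2.resize(c,None,fx=s,fy=s,interpolation=cv2.INTER_CUBIC)
    for i in range(0,w,20): cv2.line(c,(i*s,0),(i*s,6),(0,0,255),1); cv2.putText(c,str(x+i),(i*s,16),0,.35,(0,255,255),1)
    for j in range(0,h,20): cv2.line(c,(0,j*s),(6,j*s),(0,0,255),1); cv2.putText(c,str(y+j),(8,j*s+4),0,.35,(0,255,255),1)
    return c
a=crop('top',100,155,133,140,3);b=crop('side',95,210,133,140,3)
cv2.imwrite('pics/box.png',np.hstack([a,b]))
a=crop('top',340,180,130,80,4);b=crop('side',290,60,70,80,4)
cv2.imwrite('pics/cam.png',np.hstack([a,b]))
T,S=load('top'),load('side')
k=.64
for nm,z,t,s in [('can',.139,(442,228),(362,237)),('bottle tip',.102,(362,197),(289,269)),('rasp handle end',.06,(168,256),(166,421)),('rasp tip',.062,(304,440),(410,446)),('penA',.008,(393,436),(466,407)),('penB',.008,(497,449),(535,353)),('coltop',.352,(699,345),(549,104)),('lens',.2,(577,330),(491,181))]:
    t=np.array(t)*k;s=np.array(s)*k
    print(nm,*[x.round(4) if hasattr(x,'round') else x for x in tri(T,t,S,s)],atz(T,t,z)[:2].round(3),atz(S,s,z)[:2].round(3))
E
```

```text
can [ 0.7134 -0.19    0.1296] 0.0036 [ 0.713 -0.189] [ 0.704 -0.184]
bottle tip [ 0.7701 -0.0634  0.0959] 0.0029 [ 0.768 -0.065] [ 0.766 -0.059]
rasp handle end [0.6763 0.2558 0.0695] 0.0045 [0.679 0.262] [0.681 0.253]
rasp tip [0.3831 0.0252 0.0634] 0.0013 [0.383 0.026] [0.383 0.024]
penA [ 0.3836 -0.1147  0.0052] 0.001 [ 0.384 -0.115] [ 0.382 -0.114]
penB [ 0.365  -0.2893  0.0053] 0.0003 [ 0.365 -0.289] [ 0.364 -0.287]
coltop [ 0.5461 -0.4751  0.352 ] 0.0012 [ 0.546 -0.475] [ 0.546 -0.474]
lens [ 0.5627 -0.3613  0.2464] 0.0004 [ 0.563 -0.373] [ 0.596 -0.413]
```

View pics/box.png

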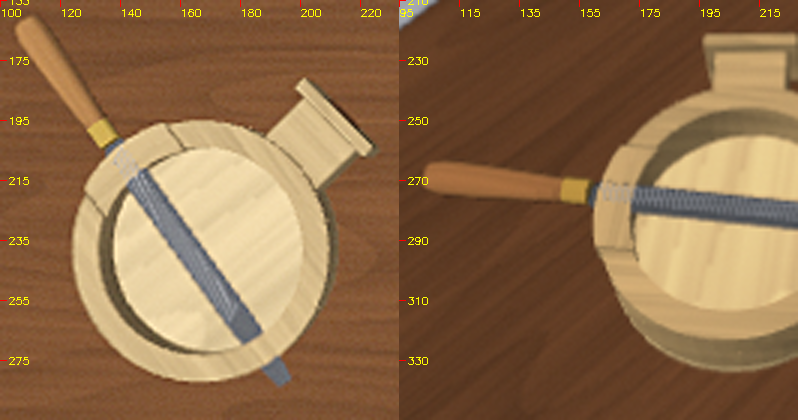

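View pics/cam.png

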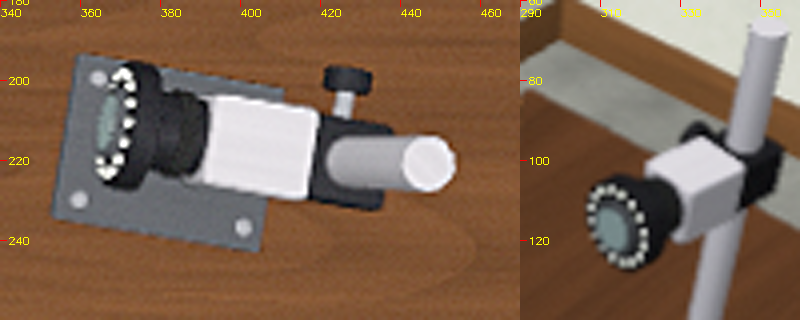

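The box crop shows the joints: the plain end at (84,188)-(107,217) and the lap end at (166,124)-(187,149) in crop pixels. The lens is seen at about (366.8,210.5) in top and (313.3,117.3) in side. Next I fit poses.

```bash
cat > fit.py <<'E'
from h import *
from scipy.optimize import least_squares
T,S=load('top'),load('side')
tc=lambda p:np.array(p,float)/3+[100,155]
sc=lambda p:(np.array(p,float)-[399,0])/3+[95,210]
circ=tc([(73,250),(78,290),(120,352),(200,382),(270,360),(315,310),(328,250),(265,136),(210,121)])
C=np.array([atz(T,p,.062)[:2] for p in circ])
w=lambda P,c:c
def res(v):return np.hypot(*(C-v[:2]).T)-.11
f=least_squares(res,[.5,.15]);print('centre',f.x.round(4),(res(f.x)*1e3).round(1))
c=f.x
for nm,a in [('plain end',tc((95,203))),('lap end',tc((176,137))),('flangeL',tc((303,79))),('flangeR',tc((376,151)))]:
    p=atz(T,a,.062)[:2]-c;print(nm,p.round(4),np.hypot(*p).round(4),np.degrees(np.arctan2(p[1],p[0])).round(2))
# side: joints
for nm,a in [('plain',sc((615,248))),('lap',sc((632,148)))]:
    print(nm,(atz(S,a,.062)[:2]-c).round(4))
for nm,a,b in [('plain out',(84,188),(596,246)),('lap in',(187,149),(643,150)),('lap out',(166,124),(621,145)),('plain in',(107,217),(636,258)),('ferrule/handle end',(90,130),(561,190)),('rasp ferrule blade',(108,145),(592,191))]:
    print(nm,tri(T,tc(a),S,sc(b)))
cam=lambda p:np.array(p,float)/4+[340,180]
cs=lambda p:(np.array(p,float)-[520,0])/4+[290,60]
print('glass',tri(T,cam((107,122)),S,cs((613,229)))); print('ring',tri(T,cam((116,122)),S,cs((618,226))))
print('coltop',tri(T,cam((430,164)),S,cs((768,30))))
print('base',[atz(T,cam(p),.014)[:2].round(4) for p in [(78,53),(284,90),(52,215),(260,251)]])
E
python3 fit.py
```

```text
centre [0.4899 0.0999] [-0.2  0.7  0.1  0.5 -0.4  0.3 -0.3  1.4 -0.6]
plain end [0.0382 0.0912] 0.0989 67.28
lap end [0.0953 0.0219] 0.0978 12.92
flangeL [ 0.1455 -0.0858] 0.1689 -30.54
flangeR [ 0.0858 -0.1486] 0.1716 -60.0
plain [0.0381 0.0898]
lap [0.0988 0.0274]
plain out (array([0.53984104, 0.19977217, 0.06347605]), np.float64(0.00231353916202655))
lap in (array([0.57903299, 0.11749365, 0.05733357]), np.float64(0.011058238172160062))
lap out (array([0.59660711, 0.13135563, 0.06207326]), np.float64(0.0016454819095451361))
plain in (array([0.51531457, 0.18266628, 0.05287604]), np.float64(0.0021641162547204945))
ferrule/handle end (array([0.5895789 , 0.19204847, 0.07648302]), np.float64(0.00012292581614702439))
rasp ferrule blade (array([0.57600921, 0.17619778, 0.07170883]), np.float64(0.00369774248263875))
glass (array([ 0.56349086, -0.35737679,  0.24336164]), np.float64(0.0019210234111483886))
ring (array([ 0.5633388 , -0.36218556,  0.24329353]), np.float64(0.002448335754927234))
coltop (array([ 0.54535328, -0.47721322,  0.34863038]), np.float64(0.00028173725447413177))
base [array([ 0.6128, -0.3946]), array([ 0.5901, -0.532 ]), array([ 0.5068, -0.3779]), array([ 0.4843, -0.516 ])]
```

```bash
cat >> h.py <<'E'
def go(x,y,z,yaw):
    "tool-frame slide and spin to bring TCP to x,y,z with tool y axis at yaw deg (mod 180, nearest)"
    o=status.get_obs();M=R.from_rotvec(o['tool_rot']).as_matrix()
    s=M.T@(np.array([x,y,z])-o['tool_pos']); a=np.degrees(np.arctan2(M[1,1],M[0,1]))
    d=(yaw-a+90)%180-90
    print('t',round(o['t'],2),'pos',o['tool_pos'].round(4),'yaw',round(a,2),'q',o['q'].round(2),'| slide',s.round(4),'spin',round(-d,2),'tilt',M[2].round(4))
E
python3 - <<'E'
from h import *
T=load('top')
tc=lambda p:np.array(p,float)/3+[100,155]
a,b=[atz(T,tc(p),.066)[:2] for p in [(137,178),(240,320)]];v=a-b
print(a.round(4),b.round(4),np.degrees(np.arctan2(v[1],v[0])))
print('imgcorners',[atz(T,p,0)[:2].round(3) for p in [(0,0),(511,0),(0,383),(511,383),(0,350)]])
go(.510,.125,.22,128.2)
E
```

```text
[0.5499 0.1535] [0.4329 0.0628] 37.79206518213084
imgcorners [array([1.205, 0.684]), array([ 1.192, -0.87 ]), array([0.045, 0.621]), array([ 0.089, -0.842]), array([0.146, 0.615])]
t 0.1 pos [0.1963 0.5929 0.3028] yaw 71.68 q [ 1.13  0.05  1.61 -0.    1.48 -0.12] | slide [-0.4449 -0.3454  0.0833] spin -56.52 tilt [ 2.0e-04 -1.9e-03 -1.0e+00]
```

>>> {"api": "arm_command", "payload": {"increments": [{"slide":[-0.028,-0.022,0.005],"spin":-3.5,"gripper":1},{"slide":[-0.056,-0.043,0.01],"spin":-7,"gripper":1},{"slide":[-0.084,-0.065,0.015],"spin":-10.5,"gripper":1},{"slide":[-0.112,-0.086,0.02],"spin":-14,"gripper":1},{"slide":[-0.14,-0.108,0.025],"spin":-18,"gripper":1},{"slide":[-0.168,-0.13,0.03],"spin":-21,"gripper":1},{"slide":[-0.196,-0.151,0.035],"spin":-25,"gripper":1},{"slide":[-0.224,-0.173,0.04],"spin":-28,"gripper":1}]}}

```text
t: 0.77
tool_pos: [0.3551, 0.357, 0.2632]
tool_rot: [0.27, -3.13, 0.0]
contact_force: [0.4, 1.0, 0.1]
opening: 0.0851
grip_force: 0.0
```

```bash
python3 -c "
from h import *
go(.510,.1235,.2,128)"
```

```text
t 0.77 pos [0.3551 0.357  0.2632] yaw 99.87 q [ 0.64 -0.22  1.93  0.    1.42 -1.1 ] | slide [-0.1126 -0.2566  0.0632] spin -28.13 tilt [ 4.e-04 -2.e-04 -1.e+00]
```

>>> {"api": "arm_command", "payload": {"increments": [{"slide":[-0.014,-0.032,0.008],"spin":-4,"gripper":1},{"slide":[-0.03,-0.068,0.016],"spin":-8,"gripper":1},{"slide":[-0.046,-0.104,0.025],"spin":-12,"gripper":1},{"slide":[-0.062,-0.14,0.034],"spin":-16,"gripper":1},{"slide":[-0.077,-0.176,0.043],"spin":-20,"gripper":1},{"slide":[-0.092,-0.21,0.052],"spin":-24,"gripper":1},{"slide":[-0.106,-0.241,0.059],"spin":-28,"gripper":1},{"slide":[-0.1126,-0.2566,0.063],"spin":-28.1,"gripper":1}]}}

```text
t: 1.43
tool_pos: [0.5098, 0.1215, 0.1996]
tool_rot: [1.015, -2.971, 0.001]
contact_force: [-0.5, -0.2, -0.3]
opening: 0.0855
grip_force: 0.0
```

```bash
python3 - <<'E'
from h import *
go(.510,.1235,.118,128)
a=grab('top');b=grab('side')
ca=a['frame'][130:310,80:260,::-1];cb=b['frame'][190:370,85:265,::-1]
cv2.imwrite('pics/pre.png',cv2.resize(np.hstack([ca,cb]),(800,400),interpolation=cv2.INTER_CUBIC))
E
```

```text
t 1.43 pos [0.5098 0.1215 0.1996] yaw 127.74 q [ 0.09 -0.1   1.94 -0.    1.3  -2.14] | slide [-0.0015  0.0015  0.0816] spin -0.26 tilt [ 1.6e-03 -1.0e-04 -1.0e+00]
```

View pics/pre.png

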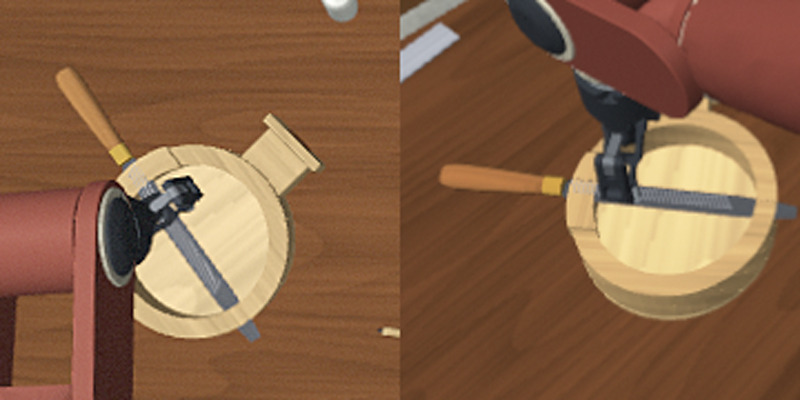

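The gripper straddles the blade inside the box, at (175,195) in the top half and (615,175) in the side half. Now I descend.

>>> {"api": "arm_command", "payload": {"increments": [{"slide":[-0.0015,0.0015,0.015],"spin":0,"gripper":1},{"slide":[-0.0015,0.0015,0.032],"spin":0,"gripper":1},{"slide":[-0.0015,0.0015,0.049],"spin":0,"gripper":1},{"slide":[-0.0015,0.0015,0.064],"spin":0,"gripper":1},{"slide":[-0.0015,0.0015,0.075],"spin":0,"gripper":1},{"slide":[-0.0015,0.0015,0.08],"spin":0,"gripper":1},{"slide":[-0.0015,0.0015,0.0815],"spin":0,"gripper":1},{"slide":[-0.0015,0.0015,0.0815],"spin":0,"gripper":1}]}}

```text
t: 2.2
tool_pos: [0.509, 0.1271, 0.1195]
tool_rot: [1.018, -2.972, -0.0]
contact_force: [-0.4, 0.2, -0.5]
opening: 0.0852
grip_force: 0.0
```

>>> {"api": "arm_command", "payload": {"increments": [{"slide":[0,0,0],"spin":0,"gripper":0},{"slide":[0,0,0],"spin":0,"gripper":-0.3},{"slide":[0,0,0],"spin":0,"gripper":-0.6},{"slide":[0,0,0],"spin":0,"gripper":-1},{"slide":[0,0,0],"spin":0,"gripper":-1},{"slide":[0,0,0],"spin":0,"gripper":-1},{"slide":[0,0,0],"spin":0,"gripper":-1},{"slide":[0,0,0],"spin":0,"gripper":-1}], "newtons": 50}}

```text
t: 2.87
tool_pos: [0.5098, 0.1266, 0.1202]
tool_rot: [-1.016, 2.971, -0.001]
contact_force: [0.4, -2.0, 3.4]
opening: 0.0229
grip_force: 49.6
```

>>> {"api": "arm_command", "payload": {"increments": [{"slide":[0,0,-0.002],"spin":0,"gripper":-1},{"slide":[0,0,-0.005],"spin":0,"gripper":-1},{"slide":[0,0,-0.01],"spin":0,"gripper":-1},{"slide":[0,0,-0.017],"spin":0,"gripper":-1},{"slide":[0,0,-0.026],"spin":0,"gripper":-1},{"slide":[0,0,-0.036],"spin":0,"gripper":-1},{"slide":[0,0,-0.044],"spin":0,"gripper":-1},{"slide":[0,0,-0.05],"spin":0,"gripper":-1}]}}

```text
t: 3.53
tool_pos: [0.5098, 0.1268, 0.1713]
tool_rot: [-1.016, 2.97, -0.001]
contact_force: [-0.1, -0.2, -2.4]
opening: 0.0224
grip_force: 49.2
```

```bash
python3 - <<'E'
from h import *
go(.52,.34,.18,89.5)
a=grab('top');b=grab('side')
ca=a['frame'][130:310,80:260,::-1];cb=b['frame'][190:370,85:265,::-1]
cv2.imwrite('pics/lift.png',cv2.resize(np.hstack([ca,cb]),(800,400),interpolation=cv2.INTER_CUBIC))
E
```

```text
t 3.53 pos [0.5098 0.1268 0.1713] yaw 127.78 q [ 0.1  -0.07  1.96  0.    1.24 -2.13] | slide [-0.1387  0.1622 -0.0086] spin 38.28 tilt [-0.0019 -0.0011 -1.    ]
```

View pics/lift.png

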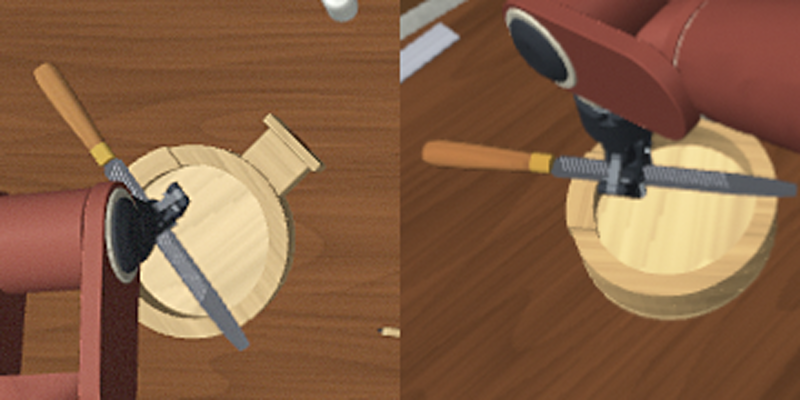

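The rasp hangs level in the gripper above the box and the rim piece stayed in its gap. I'll carry it to the free bench on the left.

>>> {"api": "arm_command", "payload": {"increments": [{"slide":[-0.006,0.007,-0.005],"spin":2,"gripper":-1},{"slide":[-0.018,0.021,-0.009],"spin":5,"gripper":-1},{"slide":[-0.032,0.037,-0.009],"spin":9,"gripper":-1},{"slide":[-0.047,0.055,-0.009],"spin":13,"gripper":-1},{"slide":[-0.063,0.074,-0.009],"spin":17,"gripper":-1},{"slide":[-0.079,0.092,-0.009],"spin":21,"gripper":-1},{"slide":[-0.094,0.11,-0.009],"spin":26,"gripper":-1},{"slide":[-0.109,0.127,-0.009],"spin":30,"gripper":-1}]}}

```text
t: 4.3
tool_pos: [0.517, 0.295, 0.1778]
tool_rot: [0.207, -3.134, 0.0]
contact_force: [-0.1, 0.0, -3.4]
opening: 0.0228
grip_force: 49.3
```

```bash
python3 -c "
from h import *
go(.52,.34,.09,89.5)"
```

```text
t 4.3 pos [0.517  0.295  0.1778] yaw 97.56 q [ 0.39  0.09  1.79  0.    1.26 -1.31] | slide [-0.0089  0.0442  0.0878] spin 8.06 tilt [ 1.1e-03 -2.0e-04 -1.0e+00]
```

>>> {"api": "arm_command", "payload": {"increments": [{"slide":[-0.003,0.015,0.005],"spin":3,"gripper":-1},{"slide":[-0.006,0.03,0.015],"spin":6,"gripper":-1},{"slide":[-0.009,0.04,0.03],"spin":8,"gripper":-1},{"slide":[-0.009,0.044,0.047],"spin":8,"gripper":-1},{"slide":[-0.009,0.044,0.063],"spin":8,"gripper":-1},{"slide":[-0.009,0.044,0.077],"spin":8,"gripper":-1},{"slide":[-0.009,0.044,0.086],"spin":8,"gripper":-1},{"slide":[-0.009,0.044,0.09],"spin":8,"gripper":-1}]}}

```text
t: 4.97
tool_pos: [0.5194, 0.338, 0.0861]
tool_rot: [-0.006, -3.138, 0.003]
contact_force: [-1.2, -0.4, -2.4]
opening: 0.0227
grip_force: 49.3
```

```bash
python3 - <<'E'
from h import *
go(.52,.34,.074,89.5)
a=grab('top');b=grab('side');go(.52,.34,.074,89.5);print(status.get_obs()['contact_force'])
E
```

```text
t 4.97 pos [0.5194 0.338  0.0861] yaw 89.77 q [ 0.46  0.27  1.77 -0.    1.11 -1.11] | slide [-0.0006  0.002   0.012 ] spin 0.27 tilt [ 0.0032 -0.0017 -1.    ]
t 5.07 pos [0.5201 0.3383 0.0875] yaw 89.76 q [ 0.46  0.26  1.76 -0.    1.12 -1.11] | slide [0.0001 0.0018 0.0135] spin 0.26 tilt [ 1.6e-03 -8.0e-04 -1.0e+00]
[ 0.06852112  0.04059325 -1.89549145]
```

>>> {"api": "arm_command", "payload": {"increments": [{"slide":[0,0,0.004],"spin":0,"gripper":-1},{"slide":[0,0,0.008],"spin":0,"gripper":-1},{"slide":[0,0,0.011],"spin":0,"gripper":-1},{"slide":[0,0,0.013],"spin":0,"gripper":-1},{"slide":[0,0,0.0135],"spin":0,"gripper":-1},{"slide":[0,0,0.0135],"spin":0,"gripper":-1}], "newtons": 20}}

```text
t: 5.57
tool_pos: [0.5204, 0.3387, 0.0748]
tool_rot: [-0.006, -3.141, 0.0]
contact_force: [-0.0, -0.5, -2.4]
opening: 0.0227
grip_force: 49.3
```

>>> {"api": "arm_command", "payload": {"increments": [{"slide":[0,0,0.001],"spin":0,"gripper":-1},{"slide":[0,0,0.002],"spin":0,"gripper":-1},{"slide":[0,0,0.002],"spin":0,"gripper":-1}]}}

```text
t: 5.82
tool_pos: [0.5204, 0.3387, 0.0728]
tool_rot: [0.006, 3.142, -0.0]
contact_force: [0.1, -0.4, -2.4]
opening: 0.0228
grip_force: 49.3
```

>>> {"api": "arm_command", "payload": {"increments": [{"slide":[0,0,0.0007],"spin":0,"gripper":-1},{"slide":[0,0,0.0013],"spin":0,"gripper":-1},{"slide":[0,0,0.0015],"spin":0,"gripper":-1},{"slide":[0,0,0.0015],"spin":0,"gripper":-1}]}}

```text
t: 6.15
tool_pos: [0.5205, 0.3388, 0.0728]
tool_rot: [-0.006, -3.141, 0.001]
contact_force: [-4.4, -1.4, 5.5]
opening: 0.0226
grip_force: 54.0
```

>>> {"api": "arm_command", "payload": {"increments": [{"slide":[0,0,0.0007],"spin":0,"gripper":-1},{"slide":[0,0,0.0013],"spin":0,"gripper":-1},{"slide":[0,0,0.0013],"spin":0,"gripper":-1}]}}

```text
t: 6.4
tool_pos: [0.5206, 0.3388, 0.0727]
tool_rot: [-0.006, -3.14, 0.001]
contact_force: [-7.1, -4.4, 13.1]
opening: 0.0227
grip_force: 57.9
```

>>> {"api": "arm_command", "payload": {"increments": [{"slide":[0,0,-0.0015],"spin":0,"gripper":-1},{"slide":[0,0,-0.0015],"spin":0,"gripper":-0.6},{"slide":[0,0,-0.0015],"spin":0,"gripper":-0.5},{"slide":[0,0,-0.0015],"spin":0,"gripper":-0.47},{"slide":[0,0,-0.0015],"spin":0,"gripper":-0.46},{"slide":[0,0,-0.0015],"spin":0,"gripper":-0.45}], "newtons": 20}}

```text
t: 6.9
tool_pos: [0.521, 0.3391, 0.0727]
tool_rot: [0.006, 3.141, 0.001]
contact_force: [-1.7, -1.1, 5.4]
opening: 0.0238
grip_force: 24.5
```

>>> {"api": "arm_command", "payload": {"increments": [{"slide":[0,0,0],"spin":0,"gripper":-0.44},{"slide":[0,0,0],"spin":0,"gripper":-0.43},{"slide":[0,0,0],"spin":0,"gripper":-0.42},{"slide":[0,0,0],"spin":0,"gripper":-0.41}]}}

```text
t: 7.23
tool_pos: [0.5211, 0.3395, 0.0725]
tool_rot: [0.006, 3.14, 0.003]
contact_force: [-1.5, 1.8, 5.4]
opening: 0.0253
grip_force: 2.7
```

>>> {"api": "arm_command", "payload": {"increments": [{"slide":[0,0,-0.001],"spin":0,"gripper":-0.38},{"slide":[0,0,-0.001],"spin":0,"gripper":-0.34},{"slide":[0,0,-0.001],"spin":0,"gripper":-0.25},{"slide":[0,0,-0.001],"spin":0,"gripper":-0.1},{"slide":[0,0,-0.001],"spin":0,"gripper":0.1},{"slide":[0,0,-0.001],"spin":0,"gripper":0.3}]}}

```text
t: 7.73
tool_pos: [0.5203, 0.3385, 0.0723]
tool_rot: [-0.006, -3.141, 0.0]
contact_force: [-0.4, 1.2, 0.4]
opening: 0.0552
grip_force: 0.0
```

>>> {"api": "arm_command", "payload": {"increments": [{"slide":[0,0,-0.005],"spin":0,"gripper":0.4},{"slide":[0,0,-0.02],"spin":0,"gripper":0.5},{"slide":[0,0,-0.045],"spin":0,"gripper":0.8},{"slide":[0,0,-0.075],"spin":0,"gripper":1},{"slide":[0,0,-0.105],"spin":0,"gripper":1},{"slide":[0,0,-0.13],"spin":0,"gripper":1},{"slide":[0,0,-0.15],"spin":0,"gripper":1},{"slide":[0,0,-0.15],"spin":0,"gripper":1}]}}

```text
t: 8.4
tool_pos: [0.5229, 0.34, 0.2307]
tool_rot: [0.006, 3.131, 0.008]
contact_force: [0.7, 0.3, 2.1]
opening: 0.0852
grip_force: 0.0
```

```bash
python3 - <<'E'
from h import *
go(.561,.161,.2,39.8)
def crop(d,x,y,w,h,s):
    c=cv2.resize(d['frame'][y:y+h,x:x+w,::-1],None,fx=s,fy=s,interpolation=cv2.INTER_CUBIC)
    for i in range(0,w,20): cv2.putText(c,str(x+i),(i*s,10),0,.35,(0,255,255),1); cv2.line(c,(i*s,0),(i*s,5),(0,0,255),1)
    for j in range(0,h,20): cv2.putText(c,str(y+j),(6,j*s+4),0,.35,(0,255,255),1); cv2.line(c,(0,j*s),(5,j*s),(0,0,255),1)
    return c
a=grab('top');b=grab('side')
cv2.imwrite('pics/off.png',np.vstack([np.hstack([crop(a,115,185,60,55,6),crop(b,145,245,60,55,6)]),cv2.resize(np.hstack([cv2.resize(a['frame'],(360,270)),cv2.resize(b['frame'],(360,270))])[...,::-1],(720,270))]))
E
```

```text
t 8.4 pos [0.5229 0.34   0.2307] yaw 89.79 q [ 0.46  0.1   1.69 -0.    1.34 -1.11] | slide [-0.0384 -0.179   0.0302] spin 49.99 tilt [-0.0107  0.0053 -0.9999]
```

View pics/off.png

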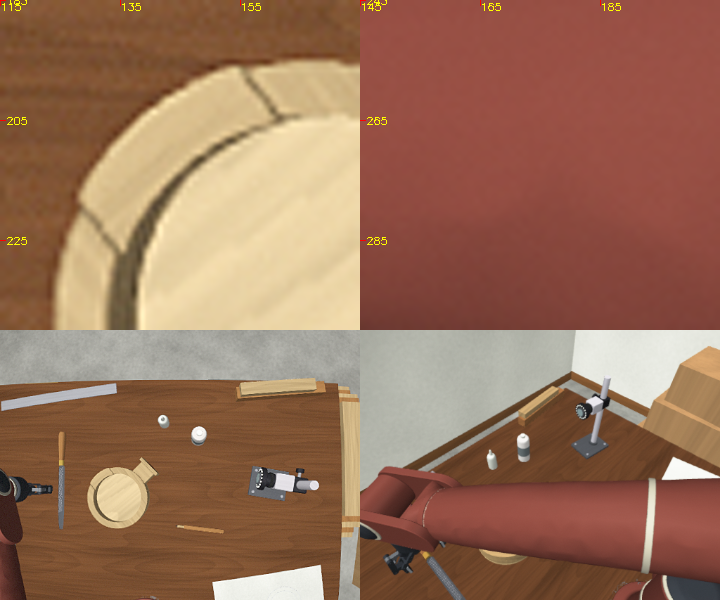

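The rasp lies on the bench clear of the box (small top view, about (61,480)). The rim piece is fully visible, with joint lines at about (155,196)-(161.5,205) and (128,219)-(135.5,227.5). The arm blocks the side view.

```bash
python3 - <<'E'
from h import *
T=load('top')
q=lambda p:np.array(p,float)/6+[115,185]
A=lambda p:atz(T,q(p),.062)[:2]
lo,li,po,pi=[A(p) for p in [(241,67),(282,119),(80,205),(124,253)]]
print(lo,li,po,pi,'widths',np.linalg.norm(lo-li),np.linalg.norm(po-pi))
for v in (lo-li,po-pi):print(np.degrees(np.arctan2(v[1],v[0])))
l,p=(lo+li)/2,(po+pi)/2;v=l-p;print('len',np.linalg.norm(v),'ydir',np.degrees(np.arctan2(v[1],v[0]))+90)
v=lo-po;print('outer len',np.linalg.norm(v),np.degrees(np.arctan2(v[1],v[0]))+90)
v=li-pi;print('inner len',np.linalg.norm(v),np.degrees(np.arctan2(v[1],v[0]))+90)
circ=[(50,300),(57,250),(66,225),(320,59),(350,62)]
O=np.array([A(x) for x in [(100,175),(130,140),(160,112),(200,83),(225,71)]])
c=np.array([.4899,.0999]);print('r piece outer',np.hypot(*(O-c).T).round(4),'r rim',[np.hypot(*(A(x)-c)).round(4) for x in circ])
m=(l+p)/2;print('mid chord',m,'centre->mid',np.degrees(np.arctan2(*(m-c)[::-1])),np.linalg.norm(m-c))
a=np.radians(39.7);print('origin est',m+.0106*np.array([np.cos(a),np.sin(a)]), c+.099*np.array([np.cos(a),np.sin(a)]))
E
```

```text
[0.59645819 0.13119732] [0.57468777 0.11285707] [0.53680147 0.200232  ] [0.51681262 0.18032854] widths 0.0284660514642441 0.028208183932194715
40.11210088606127
44.87737025729301
len 0.09006618063159132 ydir 40.728468851873366
outer len 0.09123985398075114 40.83212860809404
inner len 0.08889280987301992 40.62207215555093
r piece outer [0.1096 0.1089 0.1093 0.1109 0.1115] r rim [np.float64(0.1128), np.float64(0.1134), np.float64(0.113), np.float64(0.1104), np.float64(0.1104)]
mid chord [0.55619001 0.15615373] centre->mid 40.31795035876093 0.08694163691342978
origin est [0.56434565 0.16292467] [0.56607056 0.16313801]
```

```bash
python3 -c "
from h import *
go(.565,.163,.19,40.6)"
```

```text
t 8.5 pos [0.521  0.339  0.2249] yaw 89.78 q [ 0.46  0.1   1.7  -0.    1.34 -1.11] | slide [-0.0446 -0.1758  0.0348] spin 49.18 tilt [-0.0033  0.0016 -1.    ]
```

>>> {"api": "arm_command", "payload": {"increments": [{"slide":[-0.006,-0.022,0.004],"spin":6,"gripper":1},{"slide":[-0.012,-0.047,0.009],"spin":13,"gripper":1},{"slide":[-0.019,-0.073,0.014],"spin":20,"gripper":1},{"slide":[-0.026,-0.1,0.02],"spin":27,"gripper":1},{"slide":[-0.033,-0.126,0.025],"spin":34,"gripper":1},{"slide":[-0.039,-0.15,0.03],"spin":41,"gripper":1},{"slide":[-0.043,-0.168,0.034],"spin":47,"gripper":1},{"slide":[-0.0446,-0.1758,0.035],"spin":49.2,"gripper":1}]}}

```text
t: 9.17
tool_pos: [0.5633, 0.1604, 0.1848]
tool_rot: [-1.32, -2.847, 0.005]
contact_force: [-0.3, -0.3, -0.5]
opening: 0.086
grip_force: 0.0
```

>>> {"api": "arm_command", "payload": {"increments": [{"slide":[0,0,0],"spin":0,"gripper":1},{"slide":[0,0,0],"spin":0,"gripper":1}]}}

```text
t: 9.33
tool_pos: [0.5638, 0.1629, 0.1867]
tool_rot: [-1.311, -2.853, 0.001]
contact_force: [0.5, 1.2, -0.2]
opening: 0.0854
grip_force: 0.0
```

```bash
python3 - <<'E'
from h import *
go(.565,.163,.104,40.6)
a=grab('top');b=grab('side')
ca=a['frame'][150:290,95:235,::-1];cb=b['frame'][200:340,110:250,::-1]
cv2.imwrite('pics/pre2.png',cv2.resize(np.hstack([ca,cb]),(800,400),interpolation=cv2.INTER_CUBIC))
E
```

```text
t 9.33 pos [0.5638 0.1629 0.1867] yaw 40.66 q [ 0.15  0.06  1.8   0.    1.28 -0.56] | slide [-0.0008  0.001   0.0827] spin 0.06 tilt [ 0.0014 -0.0011 -1.    ]
```

View pics/pre2.png

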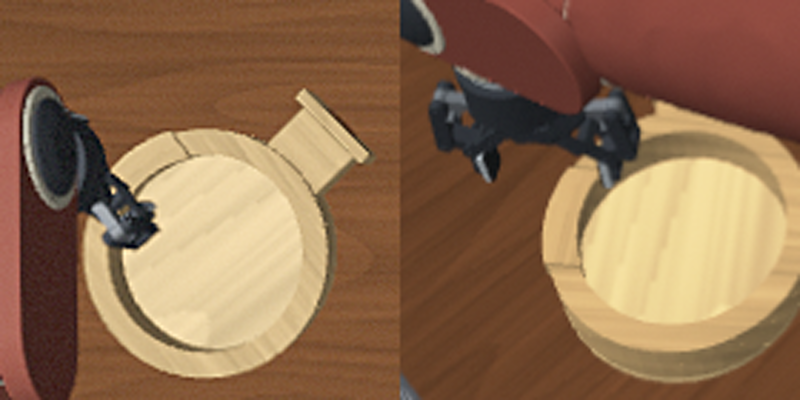

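The gripper straddles the rim piece, one finger outside and one inside the box, and is properly aligned. Descending.

>>> {"api": "arm_command", "payload": {"increments": [{"slide":[-0.0008,0,0.012],"spin":0,"gripper":1},{"slide":[-0.0008,0,0.026],"spin":0,"gripper":1},{"slide":[-0.0008,0,0.04],"spin":0,"gripper":1},{"slide":[-0.0008,0,0.053],"spin":0,"gripper":1},{"slide":[-0.0008,0,0.065],"spin":0,"gripper":1},{"slide":[-0.0008,0,0.075],"spin":0,"gripper":1},{"slide":[-0.0008,0,0.081],"spin":0,"gripper":1},{"slide":[-0.0008,0,0.0827],"spin":0,"gripper":1}]}}

```text
t: 10.1
tool_pos: [0.564, 0.162, 0.1029]
tool_rot: [-1.312, -2.852, 0.003]
contact_force: [-0.4, 0.1, -0.5]
opening: 0.0856
grip_force: 0.0
```

>>> {"api": "arm_command", "payload": {"increments": [{"slide":[0,0,0],"spin":0,"gripper":0.3},{"slide":[0,0,0],"spin":0,"gripper":0},{"slide":[0,0,0],"spin":0,"gripper":-0.1},{"slide":[0,0,0],"spin":0,"gripper":-0.2},{"slide":[0,0,0],"spin":0,"gripper":-0.25},{"slide":[0,0,0],"spin":0,"gripper":-0.3},{"slide":[0,0,0],"spin":0,"gripper":-0.35},{"slide":[0,0,0],"spin":0,"gripper":-0.4}], "newtons": 25}}

```text
t: 10.77
tool_pos: [0.5654, 0.1623, 0.1057]
tool_rot: [1.313, 2.853, 0.002]
contact_force: [-0.5, 0.1, 2.6]
opening: 0.0281
grip_force: 24.1
```

>>> {"api": "arm_command", "payload": {"increments": [{"slide":[0,0,0],"spin":0,"gripper":-1},{"slide":[0,0,0],"spin":0,"gripper":-1},{"slide":[0,0,0],"spin":0,"gripper":-1},{"slide":[0,0,0],"spin":0,"gripper":-1}], "newtons": 30}}

```text
t: 11.1
tool_pos: [0.5654, 0.1623, 0.1057]
tool_rot: [1.313, 2.853, 0.001]
contact_force: [0.0, 0.3, 6.8]
opening: 0.0283
grip_force: 29.0
```

```bash
python3 - <<'E'
from h import *
go(.565,.163,.25,40.6);o=status.get_obs();print(o['contact_force'],o['wrist_torque'])
a=np.radians(40.6);y=np.array([np.cos(a),np.sin(a)]);print('along piece x/y rel. estimate',(o['tool_pos'][:2]-[.5643,.1629])@np.c_[[y[1],-y[0]],y])
E
```

```text
t 11.1 pos [0.5654 0.1623 0.1057] yaw 40.58 q [ 0.15  0.17  1.84  0.    1.13 -0.56] | slide [ 0.0007  0.0003 -0.1443] spin -0.02 tilt [-6.0e-04  1.3e-03 -1.0e+00]
[0.02276898 0.25914657 6.80276873] [ 0.09152974 -0.07433708 -0.04830941]
along piece x/y rel. estimate [0.00120927 0.00045129]
```

>>> {"api": "arm_command", "payload": {"increments": [{"slide":[0,0,-0.002],"spin":0,"gripper":-1},{"slide":[0,0,-0.005],"spin":0,"gripper":-1},{"slide":[0,0,-0.01],"spin":0,"gripper":-1},{"slide":[0,0,-0.016],"spin":0,"gripper":-1},{"slide":[0,0,-0.024],"spin":0,"gripper":-1},{"slide":[0,0,-0.034],"spin":0,"gripper":-1},{"slide":[0,0,-0.046],"spin":0,"gripper":-1},{"slide":[0,0,-0.06],"spin":0,"gripper":-1}], "newtons": 40}}

```text
t: 11.77
tool_pos: [0.5647, 0.162, 0.166]
tool_rot: [-1.313, -2.853, 0.001]
contact_force: [0.5, -0.1, 0.4]
opening: 0.0283
grip_force: 38.4
```

>>> {"api": "arm_command", "payload": {"increments": [{"slide":[0,0,-0.014],"spin":0,"gripper":-1},{"slide":[0,0,-0.03],"spin":0,"gripper":-1},{"slide":[0,0,-0.05],"spin":0,"gripper":-1},{"slide":[0,0,-0.07],"spin":0,"gripper":-1},{"slide":[0,0,-0.09],"spin":0,"gripper":-1},{"slide":[0,0,-0.108],"spin":0,"gripper":-1},{"slide":[0,0,-0.12],"spin":0,"gripper":-1},{"slide":[0,0,-0.124],"spin":0,"gripper":-1}]}}

```text
t: 12.43
tool_pos: [0.5658, 0.1623, 0.293]
tool_rot: [1.311, 2.85, 0.005]
contact_force: [0.1, -0.2, -0.4]
opening: 0.0279
grip_force: 38.4
```

```bash
python3 - <<'E'
from h import *
# column axis & lens estimates
u=-np.array([np.cos(np.radians(-99.1)),np.sin(np.radians(-99.1))])
col=np.array([.5457,-.4762]); lens=np.array([.5635,-.3574]); L=(col+.12*u+lens)/2
F=L+.12*u; print('lens',L,'focus',F)
lap=np.array([.5643,.1629])  # piece origin est -> offset from TCP
x=-u; y=np.array([-x[1],x[0]])
tcp=F-x*(.044-.0012)-y*(-.0106)
print('tcp',tcp,'z',.2433+.0492)
w=tcp+u*.08
go(w[0],w[1],.2925,-9.1)
E
```

```text
lens [ 0.56408948 -0.35755517] focus [ 0.58306845 -0.23906551]
tcp [ 0.6003042  -0.19848068] z 0.2925
t 12.43 pos [0.5658 0.1623 0.293 ] yaw 40.58 q [ 0.15 -0.03  1.71 -0.    1.45 -0.56] | slide [-0.2447 -0.1475  0.0006] spin 49.68 tilt [-0.003   0.0047 -1.    ]
```

>>> {"api": "arm_command", "payload": {"increments": [{"slide":[-0.006,-0.004,0],"spin":1,"gripper":-1},{"slide":[-0.018,-0.011,0],"spin":3.5,"gripper":-1},{"slide":[-0.034,-0.02,0],"spin":7,"gripper":-1},{"slide":[-0.052,-0.031,0],"spin":10.5,"gripper":-1},{"slide":[-0.071,-0.043,0],"spin":14.5,"gripper":-1},{"slide":[-0.09,-0.054,0],"spin":18.5,"gripper":-1},{"slide":[-0.109,-0.066,0],"spin":22.5,"gripper":-1},{"slide":[-0.128,-0.077,0],"spin":26.5,"gripper":-1}]}}

```text
t: 13.1
tool_pos: [0.5888, 0.0125, 0.2867]
tool_rot: [-1.939, -2.469, 0.004]
contact_force: [-0.2, -0.5, -0.2]
opening: 0.0278
grip_force: 38.5
```

```bash
python3 -c "
from h import *
go(.613,-.1195,.2925,-9.1)"
```

```text
t 13.1 pos [0.5888 0.0125 0.2867] yaw 13.71 q [-0.1  -0.02  1.71 -0.    1.45 -0.34] | slide [-0.134  -0.0079 -0.0059] spin 22.81 tilt [ 7.0e-04 -3.6e-03 -1.0e+00]
```

>>> {"api": "arm_command", "payload": {"increments": [{"slide":[-0.019,-0.001,-0.001],"spin":4,"gripper":-1},{"slide":[-0.038,-0.002,-0.002],"spin":8,"gripper":-1},{"slide":[-0.058,-0.003,-0.003],"spin":12,"gripper":-1},{"slide":[-0.078,-0.004,-0.003],"spin":16,"gripper":-1},{"slide":[-0.098,-0.006,-0.004],"spin":19,"gripper":-1},{"slide":[-0.116,-0.007,-0.005],"spin":21.5,"gripper":-1},{"slide":[-0.13,-0.008,-0.005],"spin":22.8,"gripper":-1},{"slide":[-0.134,-0.008,-0.005],"spin":22.8,"gripper":-1}]}}

```text
t: 13.77
tool_pos: [0.6139, -0.1198, 0.2922]
tool_rot: [-2.387, -2.04, 0.003]
contact_force: [-0.1, 0.5, -1.2]
opening: 0.0279
grip_force: 38.5
```

>>> {"api": "arm_command", "payload": {"increments": [{"slide":[0,0,0],"spin":0,"gripper":-1},{"slide":[0,0,0],"spin":0,"gripper":-1},{"slide":[0,0,0],"spin":0,"gripper":-1}]}}

```text
t: 14.02
tool_pos: [0.6143, -0.1164, 0.2935]
tool_rot: [-2.382, -2.047, 0.0]
contact_force: [0.2, 0.5, 0.2]
opening: 0.0281
grip_force: 38.4
```

```bash
python3 -c "
from h import *
go(.6003,-.1985,.2925,-9.1)"
```

```text
t 14.02 pos [ 0.6143 -0.1164  0.2935] yaw -8.67 q [-0.31  0.06  1.62  0.    1.46 -0.15] | slide [-0.0833 -0.0014  0.001 ] spin 0.43 tilt [ 4.e-04 -8.e-04 -1.e+00]
```

>>> {"api": "arm_command", "payload": {"increments": [{"slide":[-0.007,0,0.001],"spin":0.4,"gripper":-1},{"slide":[-0.018,0,0.001],"spin":0.4,"gripper":-1},{"slide":[-0.031,-0.001,0.001],"spin":0.4,"gripper":-1},{"slide":[-0.045,-0.001,0.001],"spin":0.4,"gripper":-1},{"slide":[-0.059,-0.001,0.001],"spin":0.4,"gripper":-1},{"slide":[-0.071,-0.0014,0.001],"spin":0.4,"gripper":-1},{"slide":[-0.08,-0.0014,0.001],"spin":0.4,"gripper":-1},{"slide":[-0.0833,-0.0014,0.001],"spin":0.4,"gripper":-1}]}}

```text
t: 14.68
tool_pos: [0.6001, -0.2013, 0.2929]
tool_rot: [2.393, 2.035, -0.0]
contact_force: [-0.2, -0.1, 0.1]
opening: 0.0278
grip_force: 38.4
```

>>> {"api": "arm_command", "payload": {"increments": [{"slide":[0,0,0],"spin":0,"gripper":-1},{"slide":[0,0,0],"spin":0,"gripper":-1},{"slide":[0,0,0],"spin":0,"gripper":-1}]}}

```text
t: 14.93
tool_pos: [0.6006, -0.1989, 0.2929]
tool_rot: [-2.39, -2.038, -0.0]
contact_force: [0.2, 0.4, -0.8]
opening: 0.0275
grip_force: 38.4
```

```bash
python3 - <<'E'
from h import *
go(.6003,-.1985,.2925,-9.1)
a=grab('top');b=grab('side')
def crop(d,x,y,w,h,s):
    c=cv2.resize(d['frame'][y:y+h,x:x+w,::-1],None,fx=s,fy=s,interpolation=cv2.INTER_CUBIC)
    for i in range(0,w,10): cv2.putText(c,str(x+i),(i*s,10),0,.3,(0,255,255),1); cv2.line(c,(i*s,0),(i*s,5),(0,0,255),1)
    for j in range(0,h,10): cv2.putText(c,str(y+j),(6,j*s+4),0,.3,(0,255,255),1); cv2.line(c,(0,j*s),(5,j*s),(0,0,255),1)
    return c
o=status.get_obs()['tool_pos'];M=R.from_rotvec(status.get_obs()['tool_rot']).as_matrix()
P=o+ (-M[:,0])*.0428+np.array([0,0,-.0492])-M[:,1]*.0106
p,q=proj(a,P)[0],proj(b,P)[0];print(P,p,q)
x,y=int(p[0])-45,int(p[1])-50; u,v=int(q[0])-50,int(q[1])-50
print(x,y,u,v)
cv2.imwrite('pics/insp.png',np.hstack([crop(a,x,y,100,100,4),crop(b,u,v,100,100,4)]))
E
```

```text
t 14.93 pos [ 0.6006 -0.1989  0.2929] yaw -9.1 q [-0.44  0.08  1.61  0.    1.46 -0.28] | slide [ 0.0003 -0.0003  0.0004] spin 0.0 tilt [ 3.e-04 -1.e-04 -1.e+00]
[ 0.58338075 -0.23924319  0.2436753 ] [309.108965   200.38316681] [278.09867572 134.1265416 ]
264 150 228 84
```

View pics/insp.png

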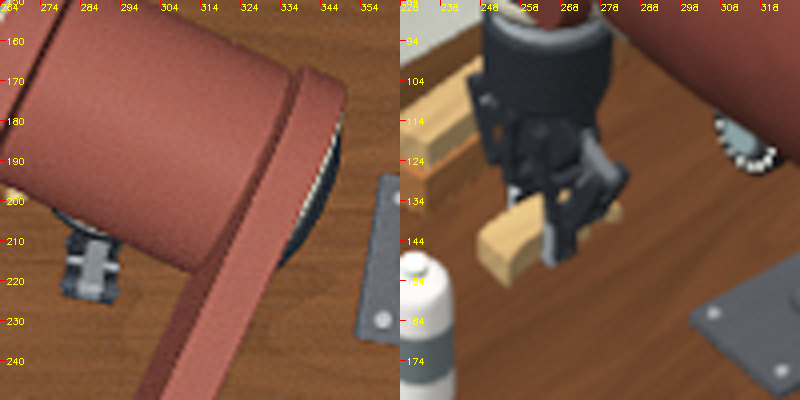

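In the side view the piece is held level, right side up, with the lap beyond the finger near (282,136) and the can clear of it. The arm hides the lap in the top view. I'll refine the lens centre from the LED ring in the first pictures, then overlay the predicted piece outline.

```bash
python3 - <<'E'
from h import *
from scipy.optimize import least_squares
S=load('side');T=load('top')
pts={}
for n,(x0,x1,y0,y1) in {'side':(303,325,102,130),'top':(358,376,192,230)}.items():
    im=cv2.imread(f'pics/{n}0.png');k=1.5625
    X0,X1,Y0,Y1=[int(v*k) for v in (x0,x1,y0,y1)]
    g=im[Y0:Y1,X0:X1].min(2)
    # local maxima of brightness above surroundings
    th=(g>150)&(g>=cv2.dilate(g,np.ones((5,5))))
    nl,_,_,c=cv2.connectedComponentsWithStats(th.astype(np.uint8))
    p=(c[1:]+[X0,Y0]+.5)/k-.5; pts[n]=p; print(n,len(p),p.round(1).tolist())
def model(v,yaw):
    a=np.radians(yaw);r=np.array([-np.sin(a),np.cos(a),0]);t=np.linspace(0,2*np.pi,181)
    return v[:3]+v[3]*(np.cos(t)[:,None]*r+np.sin(t)[:,None]*[0,0,1])
def res(v):
    o=[]
    for n,d in(('side',S),('top',T)):
        q=proj(d,model(v,YAW));D=np.linalg.norm(pts[n][:,None]-q[None],axis=2);o+=list(D.min(1))
    return o
for YAW in (-98.,-99.1,-100):
    f=least_squares(res,[.564,-.359,.243,.028],loss='soft_l1',f_scale=.5);print(YAW,f.x.round(4),np.round(f.fun,1).tolist(),f.cost)
E
```

```text
side 14 [[323.7, 101.6], [309.6, 107.3], [312.8, 106.7], [314.7, 108.0], [307.7, 111.2], [317.3, 110.5], [319.5, 113.7], [307.7, 114.4], [320.5, 117.6], [320.5, 120.8], [312.8, 123.3], [319.2, 123.3], [315.3, 125.3], [317.3, 125.3]]
top 13 [[370.9, 198.0], [368.5, 198.9], [364.6, 199.5], [371.9, 201.2], [372.3, 205.4], [371.3, 210.4], [367.2, 211.7], [370.6, 215.3], [369.0, 219.6], [364.6, 220.0], [367.6, 222.3], [365.3, 222.5], [359.5, 228.9]]
-98.0 [ 0.5631 -0.3585  0.2475  0.0264] [10.6, 0.5, 0.1, 0.2, 0.9, 0.2, 0.2, 0.8, 0.1, 0.1, 0.6, 0.2, 0.2, 0.3, 0.4, 0.4, 3.4, 0.1, 0.3, 0.2, 2.3, 0.2, 0.5, 0.0, 0.5, 0.2, 8.1] 12.551074970241444
-99.1 [ 0.5627 -0.3586  0.2474  0.0264] [10.6, 0.4, 0.1, 0.2, 0.6, 0.2, 0.3, 0.6, 0.1, 0.1, 0.6, 0.3, 0.1, 0.2, 0.5, 0.7, 3.7, 0.1, 0.2, 0.4, 2.2, 0.1, 0.4, 0.2, 0.4, 0.4, 7.9] 12.440853776888257
-100 [ 0.5625 -0.3586  0.2475  0.0263] [10.6, 0.3, 0.1, 0.2, 0.5, 0.2, 0.3, 0.4, 0.2, 0.2, 0.5, 0.2, 0.1, 0.1, 0.6, 0.9, 3.8, 0.2, 0.1, 0.4, 2.2, 0.0, 0.2, 0.3, 0.3, 0.6, 7.7] 12.442237765547636
```

```bash
python3 - <<'E'
from h import *
S=load('side');o=status.get_obs();M=R.from_rotvec(o['tool_rot']).as_matrix()
ex,ey=-M[:,0],M[:,1]
O=o['tool_pos']-ex*.0012+[0,0,-.0657]
s=16;x,y=244,120;w,h=50,37
c=cv2.resize(S['frame'][y:y+h,x:x+w,::-1],None,fx=s,fy=s,interpolation=cv2.INTER_CUBIC)
def dr(L,col):
    P=np.array([O+a*ex+b*ey+[0,0,cz] for a,b,cz in L])/1.
    q=((proj(S,P)-[x,y]+.5)*s).astype(int); cv2.polylines(c,[q],False,col,1,cv2.LINE_AA)
arc=lambda r,a,b,z:[(t,np.sqrt(r*r-t*t)-.099,z) for t in np.linspace(a,b,15)]
for r in(.085,.113):
    dr(arc(r,-.044,.044,.022),(0,0,255)); dr(arc(r,-.044,.026,0),(255,0,0)); dr(arc(r,.026,.044,.011),(0,255,0))
yi=lambda r,t:np.sqrt(r*r-t*t)-.099
for t,zb in((-.044,0),(.044,.011)):
    a,b=yi(.085,t),yi(.113,t); dr([(t,a,zb),(t,a,.022),(t,b,.022),(t,b,zb),(t,a,zb)],(0,255,255))
cv2.imwrite('pics/ov.png',c)
E
```

```text
(no output)
```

View pics/ov.png

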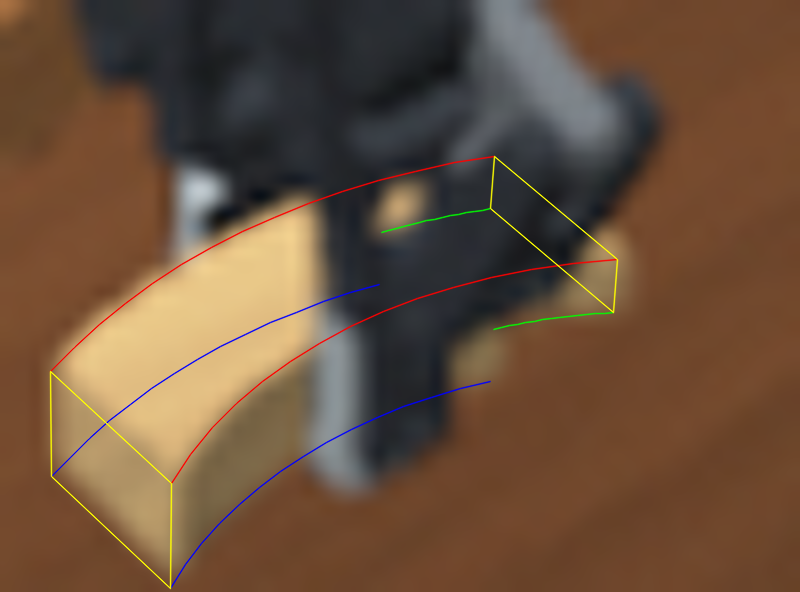

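The predicted outline fits the picture within about 1 px, with the lap tip about 1–2 mm further out than predicted. I apply the small final correction: 3 mm up, 2 mm back, 1.4 mm sideways.

>>> {"api": "arm_command", "payload": {"increments": [{"slide":[0.0006,-0.0005,-0.001],"spin":-0.1,"gripper":-1},{"slide":[0.0012,-0.001,-0.002],"spin":-0.2,"gripper":-1},{"slide":[0.0018,-0.0014,-0.003],"spin":-0.3,"gripper":-1},{"slide":[0.0018,-0.0014,-0.003],"spin":-0.3,"gripper":-1},{"slide":[0.0018,-0.0014,-0.003],"spin":-0.3,"gripper":-1},{"slide":[0.0018,-0.0014,-0.003],"spin":-0.3,"gripper":-1},{"slide":[0.0018,-0.0014,-0.003],"spin":-0.3,"gripper":-1},{"slide":[0.0018,-0.0014,-0.003],"spin":-0.3,"gripper":-1}]}}

```text
t: 15.7
tool_pos: [0.5993, -0.1973, 0.2958]
tool_rot: [-2.386, -2.044, 0.0]
contact_force: [-0.3, -0.4, 0.4]
opening: 0.0278
grip_force: 38.4
```

```bash
python3 - <<'E'
from h import *
o=status.get_obs();M=R.from_rotvec(o['tool_rot']).as_matrix()
L=o['tool_pos']-M[:,0]*.0442-M[:,1]*.0106+[0,0,-.0492]
print('lap',L.round(4),'target',[.5821,-.2386,.2468],'yaw',np.degrees(np.arctan2(M[1,1],M[0,1])),'tilt',M[2],'dq',abs(o['dq']).max(),o['t'],o['grip_force'])
print(order.finish_job())
E
```

```text
lap [ 0.5821 -0.2393  0.2466] target [0.5821, -0.2386, 0.2468] yaw -8.826819492073612 tilt [ 4.63752343e-05 -1.52973640e-04 -9.99999987e-01] dq 0.002851159920854717 15.7 38.44600383890793
the job is handed in; nothing more can be done
None
```

The job is handed in at 15.7 s: the rasp lies on the bench clear of the box (the handle may have settled up to about 4 mm on release), and the rim piece is held still and level, its lap tip within about 1 mm of the focus point I computed, though I only know the lens position to about 2–3 mm.

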